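# Jog a solder paste mixer by its bayonet guard

## Robot

A 6-joint arm with a two-finger parallel gripper is mounted at the origin on the work surface. World frame = base frame: x ahead of the robot, y to its left, z up, the work surface at z = 0. Lengths are in mm, angles in rad, forces in N, time in s.
With the tool pointing down it reaches from about 350 to 850 mm from the base axis. Payload 8.1 kg.
Tool frame: the origin (TCP) lies on the centre line of the jaws, within the pads' length; the fingertips stand tcp_to_tips ahead of it and the grasp point (between the pads) lies 8 mm behind it (tcp_to_tips is the distance from the TCP to the fingertips, in mm); z points along the fingers, y is the direction in which the jaws open and shut (so a half turn about z gives the same grasp; the last joint's range is limited). The gripper opens to 85 mm and grips with 20 to 120 N. Pads are 22 mm wide; open, the fingers measure 114 mm over their backs; the gripper's body (76 mm by 85 mm) begins 54 mm behind the grasp point. The pads swing forward as they close: fully open they stand 13 mm farther back than shut.
Start: joints at [1.054, 0.13, 1.488, -0, 1.523, -0.085], TCP at [251.084, 544.943, 242.292] pointing down, gripper open.
Joint ranges: [-2.96, 2.96], [-0.89, 2.26], [0.02, 2.5], [-1.34, 4.48], [0, 2.73], [-2.66, 2.66]. Speed limits (rad/s): [2.39, 2.39, 2.79, 3.14, 3.14, 3.14].

## Interface

Orientations are given as a 3x3 rotation matrix whose columns are the frame's x, y, z axes.
In Python, from bench import * gives the robot as it stands.
- The arm moves only by the tool step_arm, never from a script. Its argument "increments" is a list of rows, each a list of 7 numbers: the shift along the tool's x, y, z in mm, then the turn, a rotation vector about the tool's x, y, z in rad, then the closure, from 0 (fully open) to 1 (shut). In form: [[tx, ty, tz, ax, ay, az, fingers], ...]. A call has 1 to 8 rows; each row is the pose to reach, as a shift and turn from the pose commanded when the call began, along the tool's axes at that moment; what a row does not reach only later rows make up. A row lasts 1/10 s, in which the tool goes at most 50 mm and 8.59 degrees, less where a joint would pass 70% of its speed; a pose out of reach is approached as far as the arm can. A call with a gripper value outside its range is refused whole. The fingers move at their own pace and stop on an object; the grip force is fixed at half the most. Time passes only in rows, so rows that repeat a pose let the fingers close. It gives the time, the measured TCP pose, the force and the opening at its end, in the units of the state.
- read_state(): the state, without advancing time (a new reading comes with each control period).
- snapshot(name): name is "scene" or "top"; returns a dict with "pixels" (420x560x3 uint8, blue, green, red), "depth" (420x560 float32, mm along the optical axis (not along the pixel's ray), 0 where there is no reading), "camera_matrix" (3x3 intrinsics, pixels), "R" (3x3) and "t" (3): a world point X has camera coordinates R X + t. Camera axes: x right, y down, z forward; pixel columns grow to the right and rows downward; lengths in mm; the calibration is good to about 2 mm. A picture is of the moment at which its call begins.
- job_done(): hands the job in, once; it reports no verdict.
Trained networks look in the newest picture that a camera, given by its name, has taken for a name from the list of things; names that differ only in an ending like _2 or _b are one class to them, and where a whole thing is asked for, a point or a joint stands for the part that bears it (a point fixed in the world has none). Each returns a list of dicts, best first, with "confidence" (0 to 1); they miss things now and then, are a little off and sometimes report something else, mostly with a low value. They report only what shows in the picture. A call takes as long as a camera call. They do not tell look-alikes from the thing itself.
- look_for(camera, target): "location" ([column, row] in pixels, amid what is visible of it).
- spot_point(camera, target): "location" ([column, row] in pixels: a listed point, or the origin of a listed thing).
The state is a dict: "time_s": time; "qpos": joint angles; "joint_velocities": joint speeds; "joint_torque": joint torques, N m; "eef_pos": TCP position; "orientation": TCP orientation; "force": force on the tool from outside, world axes, zero at the start; "moment": the same for the moment, N m; "finger_gap": finger opening in mm.
Only numpy, scipy, OpenCV 4.12 (cv2) and the standard library are available. Lean on these libraries where they do the work, as an engineer would, in place of code of your own. Each camera call takes 0.05 s, during which the arm holds its last target.

## Task

Set the green-lidded jar of solder paste down upright on the small raised drive disc of the mixer and let go of it; then lower the clear guard over it so that its two orange lugs go fully home through the gaps in the metal collar, and twist the guard clockwise against its spring until it points at the green jog marks, half way to the red lock marks, never on into the lock click. Finish while still gripping the guard and holding it on the green marks (it springs back if let go), so that I can jog the motor from the pedal and see whether the jar runs true. Leave everything else on the bench where it is.

Things in the scene. Friction and masses are not known exactly. Their poses are not given: they have to be found in the camera images.
- jar: the jar of solder paste to load: white plastic, 54 across, 46 tall in all, with a ribbed GREEN screw lid 56 to 57 across on its top 14 mm; 0.2 to 0.4 kg, closed. Its underside has a round recess 44 across and 4 deep that drops over the drive disc. Origin: centre of the underside rim, z up its axis. It starts upright on the bench.
- guard: clear guard: a round cup upside down, 84 outside, 78 inside, flat top 80 above its rim, free inside to a height of 76. At the rim two orange lugs stick out along its +x and -x: 12 wide, 5 high, reaching 50 from the axis. The same after half a turn. 0.12 to 0.18 kg. Origin: centre of the open rim, z up. It starts on the bench, rim down.
- guard_bar (a point): middle of the guard's black grip bar, on its axis, 97 above the rim. The bar stands on the guard's flat top: 62 long (along the guard's x, in line with the lugs), 18 wide, from 80 to 113 above the rim, a white line on each end of its top.
- mixer: paste mixer, fixed to the bench: white box 180 x 180, deck (top face) 60 above the bench. Origin: centre of its underside, z up; the control panel faces its -x. An aluminium collar round its z axis stands on the deck: 122 outside, 106 inside, 14 high; inward lips at its top leave 90 free, undersides 9 above the deck.
- guard_seat (a point): centre of the deck inside the collar, where the guard's origin lies when home (60 above the bench); axes as the mixer's. The lips have two gaps of 34 degrees, marked white, centred on +x and -x: the lugs drop through them (bar along x, up to 9 degrees off), 3 mm free round the guard. Then it turns clockwise from above; anticlockwise is stopped within 10 degrees.
- jog_mark (a point): one of the two green marks on the collar, 57 from its axis, 35 degrees clockwise (from above) of a gap's middle; the other is opposite. With the bar pointing along the green marks the guard is half way to the lock. Either end of the bar may lead.
- lock_mark (a point): one of the two red marks, 57 from the axis, 70 degrees clockwise of a gap's middle: here two sprung steel balls in the collar click in behind the lugs. From about 49 degrees the lugs begin to push the balls aside.
- drive_top (a point): centre of the flat top of the drive disc, on the mixer's axis, 88 above the bench; the rubber disc is 36 across (32 at its bevelled top), 6 thick, on a thin spindle. A jar seated on it has its underside rim 84 above the bench.
- jog_ring (a joint): turn (rad, clockwise from above) of the sprung ring in the collar whose two orange dogs the lugs meet at 12 degrees of turn: 0 at rest, about 0.40 with the guard on the green marks, about 1.0 in the lock. It pushes the guard back with about 0.12 N m at 0, 0.17 at 0.40, 0.24 at 1.0.
- spare_jar: a second, identical jar with a BLUE lid: not to be used (bystander, origin at the underside; leave alone)
- flux_bottle: amber glass flux bottle, 48 across, 110 tall, black cap (bystander, origin at the underside; leave alone)
- spool: solder spool standing on end, 60 across, 40 tall, blue flanges (bystander, origin at the underside; leave alone)
- breadboard: white solderless breadboard 55 x 165 x 9 (bystander, origin at the underside; leave alone)
- screwdriver: small screwdriver lying on the bench, 160 long, yellow handle (bystander, origin at the underside; leave alone)
- spatula: paste spatula lying on the bench, 170 long (bystander, origin at the underside; leave alone)
Not all that is in view belongs to the job. Several things look just like the guard: the one meant starts farthest from the robot's base.

How it is judged (in metres and radians):
On the way, in this order (a step that is already met when the one before it is completed fails the run):
1. the jar is set down, still in the fingers, upright on the drive disc (not dropped) (horizontal distance between jar and drive_top below 0.006 m and z of jar in the frame of mixer between 0.081 and 0.088 m and angle between jar's own z axis and vertical below 0.06 rad and contact force between the fingers and jar above 0.5 N), for 0.05 s.
2. the jar stands on the drive disc by itself, let go (horizontal distance between jar and drive_top below 0.006 m and z of jar in the frame of mixer between 0.081 and 0.088 m and angle between jar's own z axis and vertical below 0.06 rad and contact force between the fingers and jar below 0.05 N and linear speed of jar below 0.02 m/s), for 0.2 s.
3. the guard is fully home in the collar, lugs in the gaps, not yet turned (horizontal distance between guard and mixer below 0.006 m and z of guard in the frame of mixer below 0.0625 m and angle between guard's own z axis and vertical below 0.06 rad and angle between the x axis of guard and the x axis of mixer, either way round below 0.3 rad), for 0.1 s.
At the end, for the whole second after the job is handed in: Fingers still grip the guard (over 2 N); it is home on the mixer (rim within 2.5 mm of the deck, centred within 6 mm, level), turned 27 to 43 degrees clockwise and steady, jog ring at 0.22 to 0.60 rad; under it the green-lidded jar stands upright on the disc (within 6 mm), at rest (all of step 2 and horizontal distance between guard and mixer below 0.006 m and z of guard in the frame of mixer below 0.0625 m and angle between guard's own z axis and vertical below 0.06 rad and angle between the x axis of guard and the x axis of mixer, either way round between 0.47 and 0.75 rad and value of joint jog_ring between 0.22 and 0.6 rad and velocity of joint jog_ring between -0.3 and 0.3 rad/s and contact force between the fingers and guard above 2 N); the arm keeps its last pose, push and grip.
It fails at once if the guard is turned on into its lock (jog ring past 0.92 rad) (value of joint jog_ring above 0.92 rad).
It fails at once if the paste jar is tipped over (45 degrees) (angle between jar's own z axis and vertical above 0.78 rad).
It fails at once if a bystander is moved by more than 20 mm (distance of any of spare_jar, flux_bottle, spool, breadboard, screwdriver, spatula from where it was at the start of the episode above 0.02 m).
It also fails if it takes over 64 s, if anything falls off the work surface, if the arm or the gripper's body presses on something with over 40 N, if the wrist force passes 120 N, or if a joint passes its speed limit or range.

## Working session

There is one attempt and no reset: what is moved stays moved. The work goes in short steps, Python scripts to look and compute and a tool call to move; the robot and the scene stay as the last step left them, time stands still between calls to the robot, and variables do not carry over. Pictures are saved under pics/ and viewed, and the job is handed in when it is done.

Besides the shell and the picture viewer there is one more tool, called after ">>>" in YAML: its name, and indented under it one key for each argument. step_arm: Moves the arm, as the interface text tells. Its arguments: {"type":"object","properties":{"increments":{"type":"array"}},"required":["increments"]}

```bash
ls; mkdir -p pics; python3 - <<'E'
from bench import *
import cv2, numpy as np, pickle
s=read_state(); print(s)
for n in("scene","top"):
    d=snapshot(n); cv2.imwrite(f"pics/{n}0.png",d["pixels"]); pickle.dump(d,open(f"{n}0.pkl","wb"))
    print(n,d["camera_matrix"],d["R"],d["t"])
    for t in("jar","guard","mixer","drive_top","guard_seat","guard_bar","jog_mark","lock_mark"):
        try: print(t,[(np.round(q["location"]).tolist(),round(q["confidence"],2)) for q in spot_point(n,t)])
        except Exception as e: print(t,e)
print(read_state()["time_s"])
E
```

```text
pics
{'time_s': 0.0, 'qpos': array([ 1.05356321e+00,  1.31170012e-01,  1.48927101e+00,  2.32217900e-05,
        1.52296315e+00, -8.54041154e-02]), 'joint_velocities': array([-0.00076379, -0.00157495, -0.00093901,  0.00113065,  0.00112996,
       -0.00104157]), 'joint_torque': array([ 8.42570813e-06, -5.69420421e+01, -5.00546980e+01, -3.46698980e-04,
        1.52079243e-02, -5.22510709e-05]), 'eef_pos': array([250.8397625 , 544.48586947, 241.24364551]), 'orientation': array([[-9.08201217e-01,  4.18532807e-01, -9.15917014e-04],
       [ 4.18533772e-01,  9.08199889e-01, -1.56308818e-03],
       [ 1.77632046e-04, -1.80294079e-03, -9.99998359e-01]]), 'force': array([ 0.05433122,  0.46744097, -0.27603196]), 'moment': array([ 0.01472643, -0.00200456,  0.00143025]), 'finger_gap': 84.99763534770119}
scene [[434.07698709   0.         272.5355841 ]
 [  0.         434.07698709 212.20544863]
 [  0.           0.           1.        ]] [[-0.61991114  0.78455294  0.01366985]
 [ 0.42470725  0.35012745 -0.83488593]
 [-0.6597984  -0.51174941 -0.55025323]] [ 328.82855083 -180.79659892 1413.85535334]
jar
[... 660 characters left out ...]
09082196e-04 -9.99972105e-01  7.45184512e-03]
 [-9.97022331e-01 -1.08217675e-03 -7.71057686e-02]
 [ 7.71116819e-02 -7.39040282e-03 -9.96995070e-01]] [  16.28038247  562.94460269 1126.6770758 ]
jar [([395.0, 216.0], 0.86), ([304.0, 135.0], 0.75), ([300.0, 197.0], 0.45), ([235.0, 148.0], 0.44)]
guard [([270.0, 269.0], 0.84), ([178.0, 231.0], 0.56), ([301.0, 136.0], 0.43)]
mixer [([287.0, 195.0], 0.71), ([281.0, 203.0], 0.57)]
drive_top [([286.0, 200.0], 0.62), ([280.0, 202.0], 0.41)]
guard_seat [([283.0, 202.0], 0.88)]
guard_bar [([139.0, 296.0], 0.9), ([213.0, 251.0], 0.82), ([269.0, 269.0], 0.73), ([168.0, 234.0], 0.6)]
jog_mark [([298.0, 186.0], 0.86)]
lock_mark [([300.0, 197.0], 0.95)]
0.9
```

View pics/scene0.png

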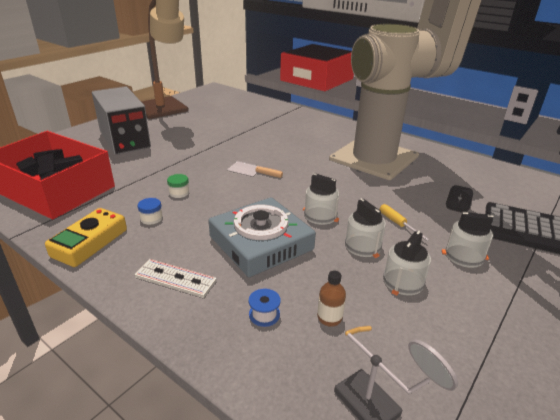

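View pics/top0.png

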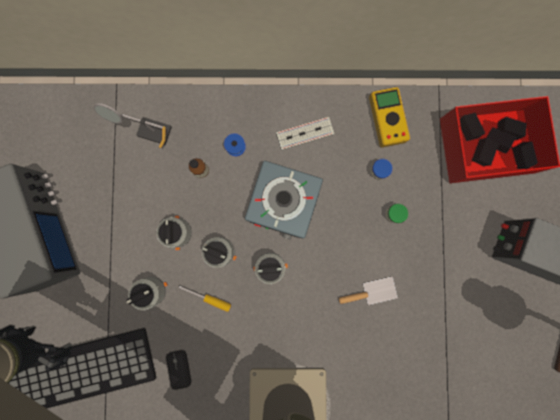

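The top view shows the green jar at about (398,213), the mixer at about (284,199), and four guard look-alikes at (172,232), (216,252), (270,269) and (143,294). I'll measure these by depth next.

```bash
cat > h.py <<'E'
import numpy as np, cv2, pickle
def cloud(d):
    K,R,t=d["camera_matrix"],d["R"],d["t"]; z=d["depth"].astype(float)
    v,u=np.mgrid[:z.shape[0],:z.shape[1]]
    c=np.stack([(u-K[0,2])/K[0,0]*z,(v-K[1,2])/K[1,1]*z,z],-1)
    X=(c-t)@R; X[z<=0]=np.nan; return X
def proj(d,X):
    c=np.asarray(X)@d["R"].T+d["t"]; p=c@d["camera_matrix"].T; return p[...,:2]/p[...,2:]
def onplane(d,uv,z):
    K,R,t=d["camera_matrix"],d["R"],d["t"]
    r=np.linalg.inv(K)@np.r_[uv,1]; w=R.T@r; o=-R.T@t; return o+w*(z-o[2])/w[2]
E
python3 - <<'E'
from h import *
T=pickle.load(open("top0.pkl","rb"));S=pickle.load(open("scene0.pkl","rb"))
a=T["pixels"][120:320,120:420]; cv2.imwrite("pics/topz.png",cv2.resize(a[90:190,0:180],None,fx=4.4,fy=4.4,interpolation=cv2.INTER_CUBIC))
cv2.imwrite("pics/topm.png",cv2.resize(T["pixels"][150:250,235:330],None,fx=6,fy=6,interpolation=cv2.INTER_CUBIC))
cv2.imwrite("pics/scm.png",cv2.resize(S["pixels"][180:280,200:330],None,fx=6,fy=6,interpolation=cv2.INTER_CUBIC))
X=cloud(T)
print("jarTop",onplane(T,(398,213),46), X[213,398], "bench",X[230,330],X[150,350])
print("spare",onplane(T,(382,169),46),X[169,382])
for uv in((172,232),(216,252),(270,269),(143,294)):
    p=onplane(T,uv,113); print(uv,p,np.hypot(*p[:2]),X[uv[1],uv[0]])
print("mixer",onplane(T,(284,199),74),X[199,284],X[220,260])
# blob centroid per color, green lid
hsv=cv2.cvtColor(T["pixels"],cv2.COLOR_BGR2HSV)
m=cv2.inRange(hsv,(45,90,40),(85,255,255)); n,l,st,c=cv2.connectedComponentsWithStats(m)
for i in range(1,n):
    if st[i,4]>15: print(st[i],c[i],onplane(T,c[i],46))
E
```

```text
jarTop [ 552.42836032 -314.45371774   46.        ] [ 552.42411975 -314.43526257   46.06088396] bench [ 504.98515094 -125.5226391     1.02806272] [ 745.63614276 -188.20559805   -1.22542156]
spare [ 679.3566959 -271.1117442   46.       ] [ 679.23287743 -270.93274419   46.67689705]
(172, 232) [496.42784367 310.13014697 113.        ] 585.3386302220696 [497.00612741 317.60307872  85.36607046]
(216, 252) [443.48385608 192.39724326 113.        ] 483.4197242758134 [443.45217692 192.56866127 111.9197252 ]
(270, 269) [398.73438338  48.94404038 113.        ] 401.72705607356664 [398.7236953   48.94739299 112.85113879]
(143, 294) [333.56169187 382.65797448 113.        ] 507.632276077461 [333.39543027 383.07999973 111.75606234]
mixer [589.2379445   11.38664596  74.        ] [587.76693805  11.56375769  87.99283476] [531.4981037   78.73754129  57.15519816]
[377  91  22  16 249] [387.47791165  98.65461847] [ 887.07483681 -291.10375307   46.        ]
[388 204  20  19 290] [397.77241379 212.97586207] [ 552.49676894 -313.80406516   46.        ]
[498 235   7   6  30] [501.03333333 237.4       ] [ 483.10090964 -606.87878297   46.        ]
```

View pics/topz.png

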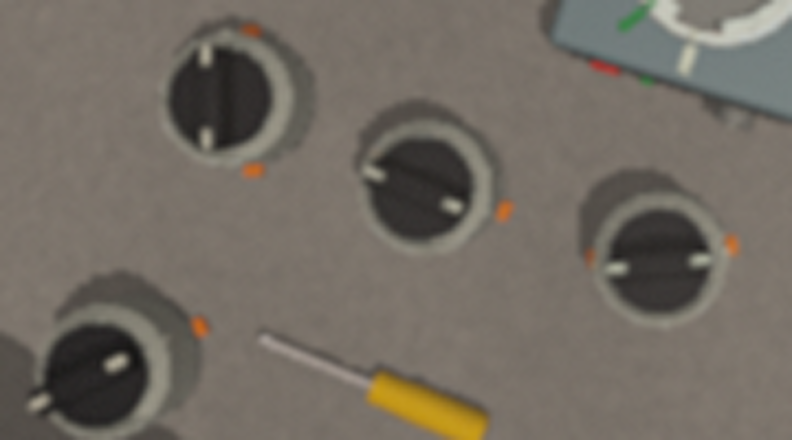

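View pics/topm.png

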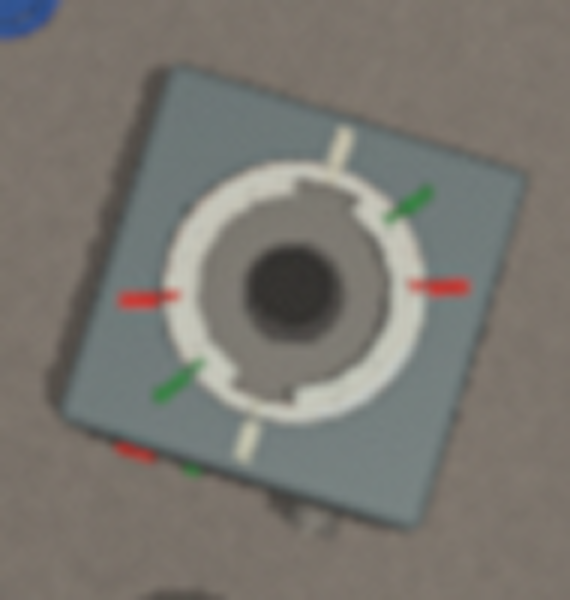

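View pics/scm.png

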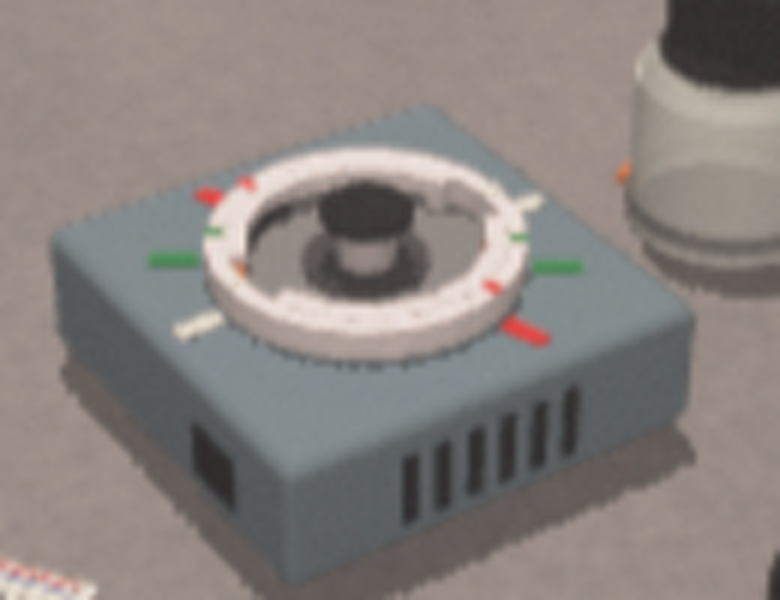

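```bash
python3 - <<'E'
from h import *
T=pickle.load(open("top0.pkl","rb"));S=pickle.load(open("scene0.pkl","rb"))
def z(a,b,s,ou,ov): return np.array([ou+(a+.5)/s-.5,ov+(b+.5)/s-.5])
tz=lambda a,b:z(a,b,4.4,120,210); tm=lambda a,b:z(a,b,6,235,150); sm=lambda a,b:z(a,b,6,200,180)
def rep(n,p,q):
    d=p-q; print(n,"mid",((p+q)/2).round(1),"len",np.linalg.norm(d[:2]).round(1),"ang",np.degrees(np.arctan2(d[1],d[0])).round(1))
rep("bar",onplane(T,tz(205,55),113),onplane(T,tz(205,137),113))
rep("lugs",onplane(T,tz(252,30),3),onplane(T,tz(254,170),3))
rep("white",onplane(T,tm(342,148),60),onplane(T,tm(246,440),60))
rep("green",onplane(T,tm(410,203),60),onplane(T,tm(180,382),60))
rep("red",onplane(T,tm(440,287),60),onplane(T,tm(148,299),60))
rep("S white",onplane(S,sm(522,203),60),onplane(S,sm(197,328),60))
rep("S green",onplane(S,sm(560,267),60),onplane(S,sm(173,260),60))
rep("S red",onplane(S,sm(525,332),60),onplane(S,sm(210,197),60))
for n,D in(("T",T),("S",S)):
    X=cloud(D)
    def med(zlo,zhi,c,r,lab):
        m=(X[...,2]>zlo)&(X[...,2]<zhi)&(np.hypot(X[...,0]-c[0],X[...,1]-c[1])<r)
        if m.sum(): 
            P=X[m]; print(n,lab,m.sum(),P.mean(0).round(1),cv2.minEnclosingCircle(P[:,:2].astype(np.float32)))
            if lab in("bar","deck"): print(cv2.minAreaRect(P[:,:2].astype(np.float32)))
    med(107,118,(496,310),50,"bar")
    med(76,84,(496,310),60,"gtop")
    med(70,78,(588,11),70,"collar")
    med(85,92,(588,11),30,"drive")
    med(55,65,(588,11),140,"deck")
    med(42,50,(552,-314),40,"jar")
for a in("bar",):
  pass
a=S["pixels"]
cv2.imwrite("pics/scg.png",cv2.resize(a[165:305,290:440],None,fx=4.2,fy=4.2,interpolation=cv2.INTER_CUBIC))
E
```

```text
bar mid [498.  325.6 113. ] len 49.6 ang 1.3
lugs mid [497.9 324.9   3. ] len 93.5 ang 2.0
white mid [592.2  12.3  60. ] len 145.3 ang -18.1
green mid [592.7  11.7  60. ] len 137.4 ang -51.9
red mid [592.4  12.3  60. ] len 137.4 ang -87.6
S white mid [592.6  13.3  60. ] len 147.3 ang 163.4
S green mid [592.5  13.7  60. ] len 146.1 ang 127.6
S red mid [592.9  11.8  60. ] len 148.8 ang 92.7
T bar 151 [499.4 325.6 111.7] ((498.0869445800781, 327.7314758300781), 30.953065872192383)
((497.984619140625, 326.33917236328125), (61.53655242919922, 18.741899490356445), 1.6813347339630127)
T gtop 308 [498.  321.7  80.4] ((499.4363708496094, 325.65582275390625), 38.64757537841797)
T collar 551 [593.   14.4  73.3] ((593.022216796875, 13.580949783325195), 60.7960319519043)
T drive 103 [593.2  14.3  87.5] ((592.9359741210938, 13.38135814666748), 17.44786262512207)
T deck 3102 [591.3  13.9  59.4] ((593.4005737304688, 14.560213088989258), 123.333740234375)
((592.6799926757812, 13.791572570800781), (179.05593872070312, 178.95521545410156), 72.30479431152344)
T jar 278 [ 553.  -313.5   45.6] ((553.7599487304688, -313.6289978027344), 28.508079528808594)
S bar 185 [501.6 327.8 110.8] ((498.67669677734375, 326.07696533203125), 32.00165557861328)
((498.4406433105469, 326.6490783691406), (63.57025146484375, 18.092309951782227), 2.4978833198547363)
S gtop 442 [506.5 331.2  80.3] ((500.63372802734375, 327.19482421875), 36.54383850097656)
S collar 609 [597.2  17.3  72.3] ((593.353515625, 13.284747123718262), 62.21307373046875)
S drive 96 [593.7  14.8  86.5] ((593.1777954101562, 15.216398239135742), 17.83549690246582)
S deck 2661 [608.   25.7  58.9] ((593.3389892578125, 14.78824520111084), 122.80825805664062)
((593.87109375, 14.7513427734375), (179.7353973388672, 180.58465576171875), 72.18424987792969)
S jar 168 [ 556.  -311.9   44.3] ((553.8837280273438, -311.8642272949219), 29.29265785217285)
```

View pics/scg.png

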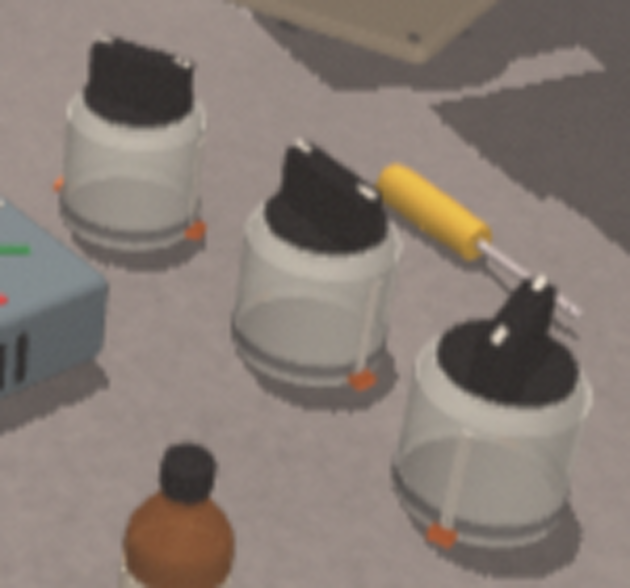

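```bash
python3 - <<'E'
import bench
print([n for n in dir(bench) if not n.startswith('__')])
print(getattr(bench,'tcp_to_tips',None))
E
cat >> h.py <<'E'
def go(pos,jaw=None,level=True):
    """print increment to bring measured TCP to pos with the jaw axis at angle jaw (deg), tool down"""
    from bench import read_state
    s=read_state(); R=np.array(s["orientation"]); p=np.array(s["eef_pos"])
    from scipy.spatial.transform import Rotation as Ro
    cur=np.degrees(np.arctan2(R[1,1],R[0,1]))
    if jaw is None: jaw=cur
    d=(jaw-cur+90)%180-90; a=np.radians(cur+d)
    y=np.array([np.cos(a),np.sin(a),0]);zz=np.array([0,0,-1.]);x=np.cross(y,zz)
    Rt=np.stack([x,y,zz],1)
    print("t",s["time_s"],"p",p.round(1),"jaw",cur.round(1),"F",np.round(s["force"],1),"gap",round(s["finger_gap"],1),"q",np.round(s["qpos"],2))
    print("shift",(R.T@(np.array(pos)-p)).round(1),"rot",Ro.from_matrix(R.T@Rt).as_rotvec().round(3))
E
python3 -c "
from h import *
go((553.3,-313.3,240),-29.5)
go((650,100,240),5)"
```

```text
['PlanningError', 'job_done', 'look_for', 'read_state', 'snapshot', 'spot_point', 'tcp_to_tips']
11.0
t 0.9 p [251.1 545.  242.3] jaw 65.3 F [ 0.4 -0.8 -0.5] gap 85.7 q [ 1.05  0.13  1.49 -0.    1.52 -0.09]
shift [-633.6 -653.     2.3] rot [ 0.     0.    -1.488]
t 0.9 p [251.1 545.  242.3] jaw 65.3 F [ 0.4 -0.8 -0.5] gap 85.7 q [ 1.05  0.13  1.49 -0.    1.52 -0.09]
shift [-548.5 -237.2    2.3] rot [ 0.    -0.     1.052]
```

```bash
sed -i 's/d=(jaw-cur+90)%180-90;/d=jaw-cur;/' h.py; python3 -c "
from h import *
go((384,168,245),20)"
```

```text
t 0.9 p [251.1 545.  242.3] jaw 65.3 F [ 0.4 -0.8 -0.5] gap 85.7 q [ 1.05  0.13  1.49 -0.    1.52 -0.09]
shift [-278.5 -286.7   -2.7] rot [ 0.   -0.    0.79]
```

>>> step_arm:
  increments:
    - [-35, -36, 0, 0, 0, 0.1, 0]
    - [-70, -72, 0, 0, 0, 0.2, 0]
    - [-105, -108, -1, 0, 0, 0.3, 0]
    - [-140, -144, -1, 0, 0, 0.4, 0]
    - [-175, -180, -2, 0, 0, 0.5, 0]
    - [-210, -216, -2, 0, 0, 0.6, 0]
    - [-245, -252, -2, 0, 0, 0.7, 0]
    - [-278, -287, -3, 0, 0, 0.79, 0]

```text
time_s: 1.7
eef_pos: [383.7, 166.1, 245.5]
orientation: [[-0.338, 0.941, 0.001], [0.941, 0.338, 0.0], [-0.0, 0.001, -1.0]]
force: [0.8, 1.0, 0.7]
finger_gap: 85.3
```

```bash
python3 -c "
from h import *
go((515,-200,200),-20)"
```

```text
t 1.7 p [383.7 166.1 245.5] jaw 19.8 F [0.8 1.  0.7] gap 85.3 q [ 0.29 -0.39  1.96 -0.    1.57 -0.06]
shift [-388.9   -0.4   45.6] rot [ 0.001 -0.     0.694]
```

>>> step_arm:
  increments:
    - [-49, 0, 0, 0, 0, 0.09, 0]
    - [-98, 0, 5, 0, 0, 0.18, 0]
    - [-146, 0, 10, 0, 0, 0.27, 0]
    - [-195, 0, 15, 0, 0, 0.36, 0]
    - [-244, 0, 22, 0, 0, 0.45, 0]
    - [-292, 0, 30, 0, 0, 0.54, 0]
    - [-340, 0, 38, 0, 0, 0.62, 0]
    - [-389, 0, 46, 0, 0, 0.69, 0]

```text
time_s: 2.5
eef_pos: [516.9, -199.7, 199.1]
orientation: [[0.338, 0.941, 0.001], [0.941, -0.338, -0.0], [0.0, 0.001, -1.0]]
force: [0.8, 0.8, 0.8]
finger_gap: 85.3
```

```bash
python3 -c "
from h import *
go((553.3,-313.3,100),-29.5)"
```

```text
t 2.5 p [ 516.9 -199.7  199.1] jaw -19.7 F [0.8 0.8 0.8] gap 85.3 q [-0.46  0.03  1.67  0.    1.44 -0.12]
shift [-94.6  72.6  99.2] rot [ 0.001 -0.     0.17 ]
```

>>> step_arm:
  increments:
    - [-40, 30, 35, 0, 0, 0.08, 0]
    - [-75, 58, 65, 0, 0, 0.15, 0]
    - [-95, 73, 99, 0, 0, 0.17, 0]
    - [-95, 73, 99, 0, 0, 0.17, 0]

```text
time_s: 2.9
eef_pos: [550.3, -313.0, 92.9]
orientation: [[0.492, 0.87, -0.008], [0.87, -0.492, 0.005], [-0.0, -0.009, -1.0]]
force: [-1.0, 1.1, -1.5]
finger_gap: 85.5
```

```bash
python3 -c "
from h import *
from bench import *
go((553.3,-313.3,30),-29.5)
d=snapshot('top');S=snapshot('scene')
a=cv2.resize(d['pixels'][150:270,330:460],None,fx=4,fy=4);b=cv2.resize(S['pixels'][120:240,110:240],None,fx=4,fy=4)
cv2.imwrite('pics/j1.png',np.hstack([a,b])[:, :])"
```

```text
t 2.9 p [ 550.3 -313.    92.9] jaw -29.5 F [-1.   1.1 -1.5] gap 85.5 q [-0.6   0.34  1.53 -0.    1.29 -0.08]
shift [ 1.2  3.3 62.9] rot [-0.009  0.     0.   ]
```

View pics/j1.png

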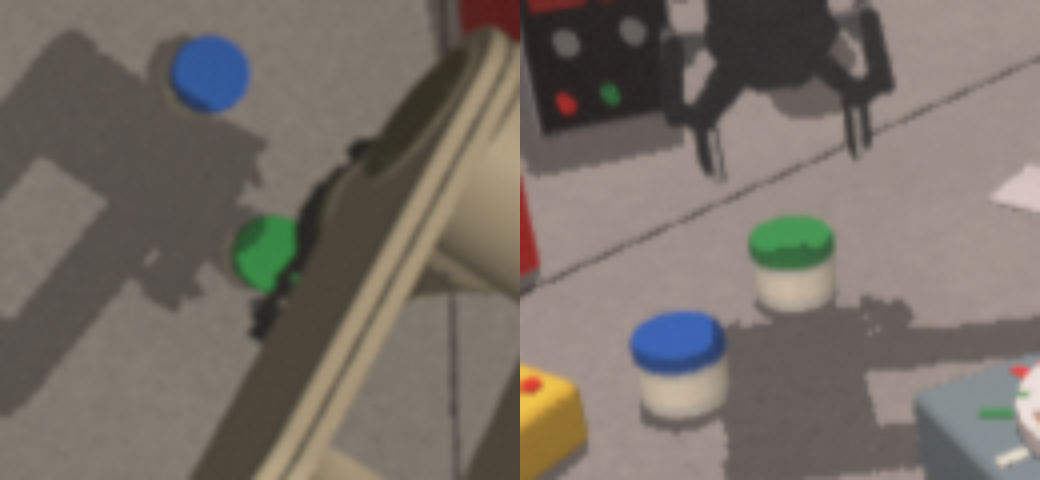

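The picture shows the open fingers above the green jar, which is at about (790,240) in the right half. I'll let the arm settle, then descend.

>>> step_arm:
  increments:
    - [0, 0, 0, 0, 0, 0, 0]
    - [0, 0, 0, 0, 0, 0, 0]

```text
time_s: 3.2
eef_pos: [554.8, -311.2, 103.1]
orientation: [[0.488, 0.873, 0.003], [0.873, -0.488, -0.002], [-0.0, 0.004, -1.0]]
force: [-0.2, -0.4, -0.8]
finger_gap: 85.3
```

```bash
python3 -c "
from h import *
go((553.3,-313.3,30),-29.5)"
```

```text
t 3.2 p [ 554.8 -311.2  103.1] jaw -29.2 F [-0.2 -0.4 -0.8] gap 85.3 q [-0.59  0.32  1.53  0.    1.29 -0.08]
shift [-2.6 -0.6 73.1] rot [0.004 0.    0.005]
```

>>> step_arm:
  increments:
    - [-2, -1, 25, 0, 0, 0, 0]
    - [-2, -1, 45, 0, 0, 0, 0]
    - [-2, -1, 60, 0, 0, 0, 0]
    - [-2, -1, 68, 0, 0, 0, 0]
    - [-2, -1, 72, 0, 0, 0, 0]
    - [-2, -1, 72, 0, 0, 0, 0]

```text
time_s: 3.8
eef_pos: [551.9, -312.7, 28.6]
orientation: [[0.489, 0.872, 0.0], [0.872, -0.489, -0.0], [-0.0, 0.0, -1.0]]
force: [0.1, 0.1, -0.0]
finger_gap: 85.6
```

```bash
python3 -c "
from h import *
go((553.3,-313.3,30),-29.5)"
```

```text
t 3.8 p [ 551.9 -312.7   28.6] jaw -29.3 F [ 0.1  0.1 -0. ] gap 85.6 q [-0.6   0.41  1.56 -0.    1.17 -0.09]
shift [ 0.2  1.5 -1.4] rot [0.    0.    0.004]
```

>>> step_arm:
  increments:
    - [0, 1.5, -1, 0, 0, 0, 0.5]
    - [0, 1.5, -1, 0, 0, 0, 1]
    - [0, 1.5, -1, 0, 0, 0, 1]
    - [0, 1.5, -1, 0, 0, 0, 1]
    - [0, 1.5, -1, 0, 0, 0, 1]
    - [0, 1.5, -1, 0, 0, 0, 1]
    - [0, 1.5, -1, 0, 0, 0, 1]

```text
time_s: 4.5
eef_pos: [554.1, -314.3, 31.0]
orientation: [[0.489, 0.872, 0.002], [0.872, -0.489, -0.002], [-0.0, 0.003, -1.0]]
force: [1.1, 0.2, 4.9]
finger_gap: 53.8
```

```bash
python3 -c "
from h import *
go((553.3,-313.3,30),-29.5)"
```

```text
t 4.5 p [ 554.1 -314.3   31. ] jaw -29.3 F [1.1 0.2 4.9] gap 53.8 q [-0.6   0.41  1.56  0.    1.17 -0.09]
shift [ 0.5 -1.2  1. ] rot [0.003 0.    0.004]
```

>>> step_arm:
  increments:
    - [0, 0, -5, 0, 0, 0, 1]
    - [0, 0, -15, 0, 0, 0, 1]
    - [0, 0, -40, 0, 0, 0, 1]
    - [0, 0, -70, 0, 0, 0, 1]
    - [0, 0, -100, 0, 0, 0, 1]
    - [0, 0, -100, 0, 0, 0, 1]
    - [0, 0, -100, 0, 0, 0, 1]

```text
time_s: 5.2
eef_pos: [553.3, -313.8, 130.3]
orientation: [[0.489, 0.872, 0.001], [0.872, -0.489, -0.001], [-0.0, 0.002, -1.0]]
force: [0.4, 0.3, -2.3]
finger_gap: 53.9
```

```bash
python3 -c "
from h import *
from bench import *
go((593,13,140),0)
S=snapshot('scene')
b=cv2.resize(S['pixels'][100:220,100:230],None,fx=5,fy=5,interpolation=cv2.INTER_CUBIC)
cv2.imwrite('pics/j2.png',b)
pickle.dump(S,open('s2.pkl','wb'))"
```

```text
t 5.2 p [ 553.3 -313.8  130.3] jaw -29.3 F [ 0.4  0.3 -2.3] gap 53.9 q [-0.6   0.3   1.5  -0.    1.34 -0.09]
shift [ 304.5 -125.3  -10. ] rot [ 0.002  0.001 -0.511]
```

View pics/j2.png

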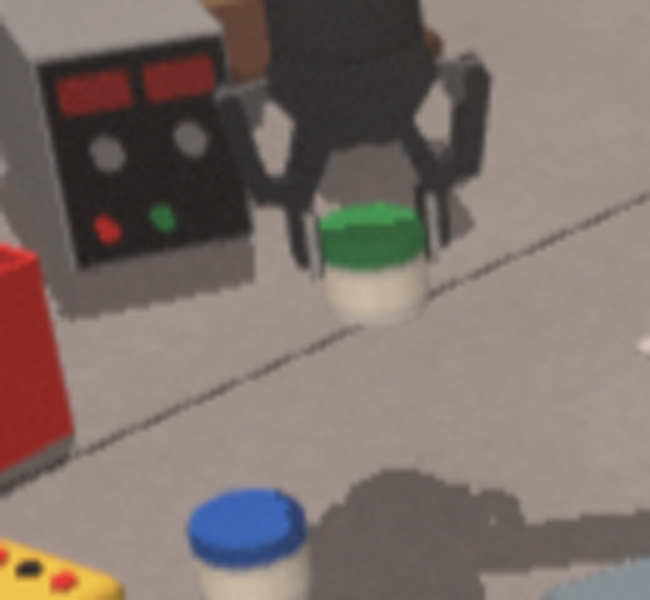

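>>> step_arm:
  increments:
    - [25, -10, -12, 0, 0, -0.04, 1]
    - [65, -27, -25, 0, 0, -0.11, 1]
    - [110, -45, -25, 0, 0, -0.19, 1]
    - [155, -64, -25, 0, 0, -0.26, 1]
    - [200, -82, -25, 0, 0, -0.34, 1]
    - [245, -101, -25, 0, 0, -0.42, 1]
    - [285, -117, -25, 0, 0, -0.48, 1]
    - [304, -125, -25, 0, 0, -0.51, 1]

```text
time_s: 6.05
eef_pos: [591.1, 16.7, 151.8]
orientation: [[-0.004, 1.0, -0.004], [1.0, 0.004, 0.001], [0.001, -0.004, -1.0]]
force: [0.4, -0.5, -2.1]
finger_gap: 53.9
```

>>> step_arm:
  increments:
    - [0, 0, 0, 0, 0, 0, 1]
    - [0, 0, 0, 0, 0, 0, 1]
    - [0, 0, 0, 0, 0, 0, 1]

```text
time_s: 6.35
eef_pos: [591.8, 11.9, 153.0]
orientation: [[0.002, 1.0, -0.002], [1.0, -0.002, -0.0], [-0.0, -0.002, -1.0]]
force: [0.2, -0.3, -2.1]
finger_gap: 54.4
```

```bash
cat > jarpos.py <<'E'
from h import *
from bench import *
import sys
go((593,13.2,150),0)
for n in("scene","top"):
    S=snapshot(n); pickle.dump(S,open(n+'_j.pkl','wb'))
    hsv=cv2.cvtColor(S["pixels"],cv2.COLOR_BGR2HSV); m=cv2.inRange(hsv,(45,90,40),(85,255,255)).astype(bool)
    X=cloud(S); m&=(np.hypot(X[...,0]-593,X[...,1]-13)<70)&(X[...,2]>95)
    P=X[m]
    if len(P)<20: print(n,len(P)); continue
    zt=np.percentile(P[:,2],95); Q=P[P[:,2]>zt-4]
    print(n,len(P),"ztop",zt.round(1),"circ",cv2.minEnclosingCircle(Q[:,:2].astype(np.float32)),"med",np.median(Q,0).round(1))
    e=np.round(P.min(0),1),np.round(P.max(0),1); print(e)
S=pickle.load(open('scene_j.pkl','rb'))
cv2.imwrite(sys.argv[1],cv2.resize(S['pixels'][110:290,190:340],None,fx=3.3,fy=3.3,interpolation=cv2.INTER_CUBIC))
E
python3 jarpos.py pics/j3.png
```

```text
t 6.35 p [591.8  11.9 153. ] jaw -0.1 F [ 0.2 -0.3 -2.1] gap 54.4 q [-0.07  0.17  1.61 -0.    1.36 -0.06]
shift [1.3 1.2 3. ] rot [-0.002  0.    -0.002]
scene 224 ztop 167.6 circ ((594.30712890625, 13.98216724395752), 28.547801971435547) med [589.8  21.2 166.4]
(array([567.4,  -7.8, 157.2]), array([620.7,  40.8, 193.2]))
top 0
```

View pics/j3.png

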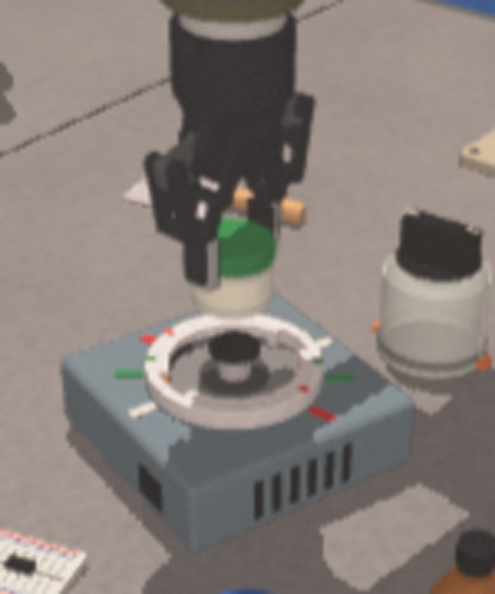

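```bash
cat > ov.py <<'E'
from h import *
S=pickle.load(open('scene_j.pkl','rb'))
f=8;u0,v0,u1,v1=235,155,300,230
im=cv2.resize(S['pixels'][v0:v1,u0:u1],None,fx=f,fy=f,interpolation=cv2.INTER_CUBIC)
a=np.linspace(0,2*np.pi,100)
def circ(c,r,z,col):
    P=np.stack([c[0]+r*np.cos(a),c[1]+r*np.sin(a),z+0*a],1)
    p=(proj(S,P)-[u0,v0]+.5)*f-.5
    cv2.polylines(im,[p.round().astype(int)],True,col,1)
m=(593,13.2)
circ(m,16,88,(0,255,255)); circ(m,61,74,(0,0,255)); circ(m,53,74,(0,0,255))
j=(592.0,12.4);b=122.5
circ(j,27,b,(255,0,255)); circ(j,28.3,b+46,(255,255,0)); circ(j,28.3,b+32,(255,255,0))
cv2.imwrite('pics/ov.png',im)
E
python3 ov.py
```

```text
(no output)
```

View pics/ov.png

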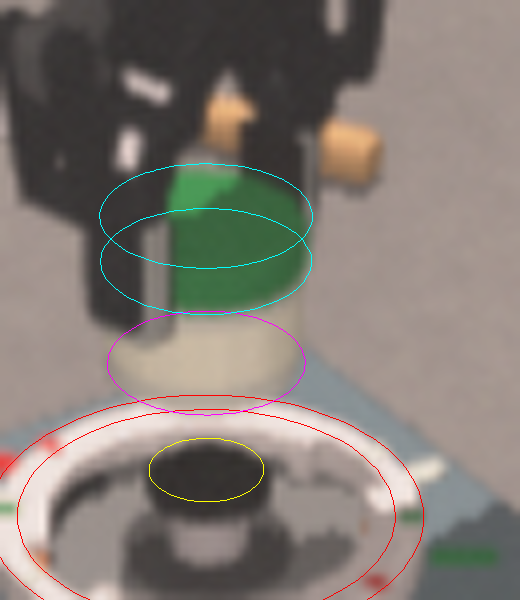

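>>> step_arm:
  increments:
    - [1.7, 1.2, 10, 0, 0, 0, 1]
    - [1.7, 1.2, 20, 0, 0, 0, 1]
    - [1.7, 1.2, 26, 0, 0, 0, 1]
    - [1.7, 1.2, 29, 0, 0, 0, 1]
    - [1.7, 1.2, 30, 0, 0, 0, 1]
    - [1.7, 1.2, 30, 0, 0, 0, 1]

```text
time_s: 7.05
eef_pos: [593.8, 14.5, 124.2]
orientation: [[0.001, 1.0, -0.0], [1.0, -0.001, 0.0], [0.0, -0.0, -1.0]]
force: [-0.0, -0.1, -4.0]
finger_gap: 53.8
```

```bash
python3 jarpos.py pics/j4.png; sed -i "s/j=.*/j=(593,13.5);b=92/; s#pics/ov#pics/ov2#" ov.py; python3 ov.py
```

```text
t 7.05 p [593.8  14.5 124.2] jaw -0.1 F [-0.  -0.1 -4. ] gap 53.8 q [-0.06  0.2   1.63 -0.    1.31 -0.06]
shift [ -1.3  -0.8 -25.8] rot [-0.    -0.    -0.001]
scene 236 ztop 139.2 circ ((596.0040283203125, 16.726882934570312), 29.36355209350586) med [592.1  22.7 137.8]
(array([567.1,  -4.7, 128.1]), array([623.5,  43.2, 168.2]))
top 0
```

View pics/ov2.png

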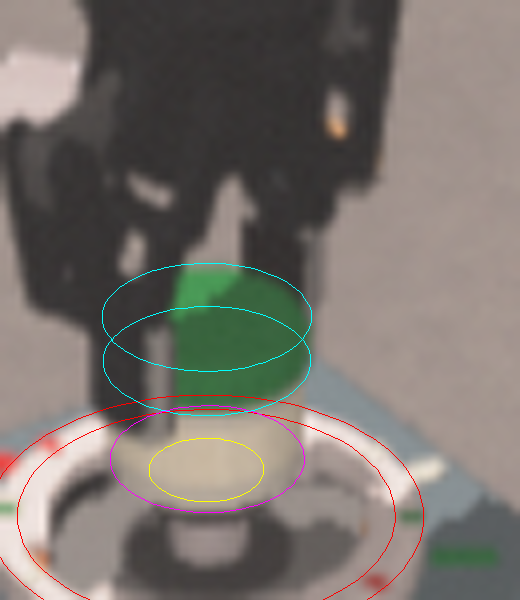

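>>> step_arm:
  increments:
    - [0, 0, 3, 0, 0, 0, 1]
    - [0, 0, 5, 0, 0, 0, 1]
    - [0, 0, 7, 0, 0, 0, 1]
    - [0, 0, 8, 0, 0, 0, 1]
    - [0, 0, 8, 0, 0, 0, 1]

```text
time_s: 7.65
eef_pos: [593.6, 14.5, 116.0]
orientation: [[0.001, 1.0, -0.001], [1.0, -0.001, 0.0], [0.0, -0.001, -1.0]]
force: [0.3, 0.2, -2.0]
finger_gap: 54.2
```

```bash
python3 jarpos.py pics/j5.png
```

```text
t 7.65 p [593.6  14.5 116. ] jaw -0.1 F [ 0.3  0.2 -2. ] gap 54.2 q [-0.06  0.21  1.64 -0.    1.3  -0.06]
shift [ -1.3  -0.6 -34. ] rot [-0.001 -0.    -0.001]
scene 231 ztop 130.7 circ ((596.4197998046875, 15.31712818145752), 28.461090087890625) med [591.6  23.9 129.4]
(array([568.7,  -4.6, 119. ]), array([621.9,  43.9, 158.5]))
top 0
```

>>> step_arm:
  increments:
    - [0, 0, 0.5, 0, 0, 0, 1]
    - [0, 0, 1, 0, 0, 0, 1]
    - [0, 0, 1, 0, 0, 0, 1]

```text
time_s: 8.05
eef_pos: [593.8, 14.5, 115.3]
orientation: [[0.001, 1.0, -0.0], [1.0, -0.001, -0.0], [-0.0, -0.0, -1.0]]
force: [-0.2, 0.0, -2.6]
finger_gap: 53.8
```

>>> step_arm:
  increments:
    - [0, 0, 0.5, 0, 0, 0, 1]
    - [0, 0, 1, 0, 0, 0, 1]
    - [0, 0, 1, 0, 0, 0, 1]

```text
time_s: 8.35
eef_pos: [593.9, 14.5, 115.0]
orientation: [[0.001, 1.0, 0.0], [1.0, -0.001, -0.0], [-0.0, 0.0, -1.0]]
force: [-4.0, 0.4, 5.4]
finger_gap: 54.4
```

>>> step_arm:
  increments:
    - [0, -0.7, 0, 0, 0, 0, 1]
    - [0, -1.5, 0, 0, 0, 0, 1]
    - [0, -1.5, 0, 0, 0, 0, 1]

```text
time_s: 8.65
eef_pos: [593.3, 14.4, 115.1]
orientation: [[0.001, 1.0, 0.003], [1.0, -0.001, -0.0], [-0.0, 0.003, -1.0]]
force: [3.2, -0.3, 3.3]
finger_gap: 54.3
```

```bash
python3 jarpos.py pics/j6.png; sed -i "s/j=.*/j=(593,13.5);b=84/; s#pics/ov2#pics/ov3#" ov.py; python3 ov.py
```

```text
t 8.65 p [593.3  14.4 115.1] jaw -0.1 F [ 3.2 -0.3  3.3] gap 54.3 q [-0.06  0.2   1.64  0.    1.29 -0.06]
shift [ -1.2  -0.2 -34.9] rot [ 0.003  0.    -0.001]
scene 235 ztop 130.0 circ ((594.497802734375, 15.289641380310059), 28.76676368713379) med [591.7  23.7 128.6]
(array([568.4,  -4.8, 118.6]), array([620.6,  43.5, 156.1]))
top 0
```

View pics/ov3.png

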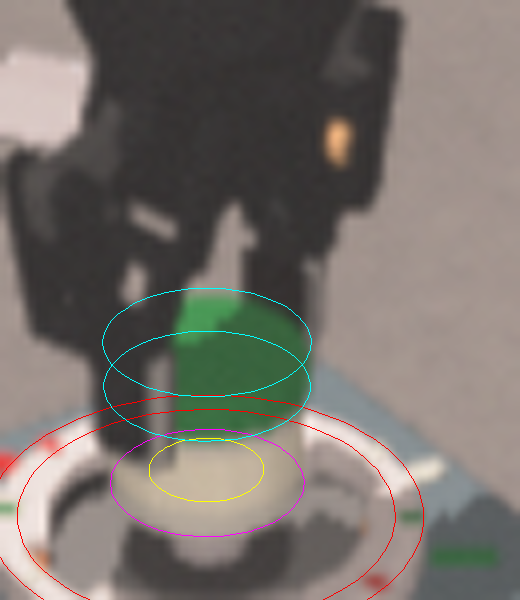

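>>> step_arm:
  increments:
    - [0, 0.7, 0, 0, 0, 0, 1]
    - [0, 0.7, 0, 0, 0, 0, 1]

```text
time_s: 8.95
eef_pos: [593.3, 14.4, 115.0]
orientation: [[0.001, 1.0, 0.001], [1.0, -0.001, -0.0], [-0.0, 0.001, -1.0]]
force: [0.0, 0.6, 6.5]
finger_gap: 54.0
```

>>> step_arm:
  increments:
    - [0, 0, 0, 0, 0, 0, 0.28]
    - [0, 0, 0, 0, 0, 0, 0.2]
    - [0, 0, 0, 0, 0, 0, 0.1]
    - [0, 0, 0, 0, 0, 0, 0]
    - [0, 0, 0, 0, 0, 0, 0]
    - [0, 0, 0, 0, 0, 0, 0]

```text
time_s: 9.55
eef_pos: [592.9, 14.5, 114.2]
orientation: [[0.001, 1.0, -0.0], [1.0, -0.001, 0.0], [0.0, -0.0, -1.0]]
force: [-0.6, 0.3, -0.1]
finger_gap: 85.3
```

>>> step_arm:
  increments:
    - [0, 0, -10, 0, 0, 0, 0]
    - [0, 0, -30, 0, 0, 0, 0]
    - [0, 0, -70, 0, 0, 0, 0]
    - [0, 0, -115, 0, 0, 0, 0]
    - [0, 0, -140, 0, 0, 0, 0]

```text
time_s: 10.05
eef_pos: [594.3, 14.4, 259.8]
orientation: [[0.001, 1.0, 0.006], [1.0, -0.001, -0.0], [-0.0, 0.006, -1.0]]
force: [1.0, -1.6, -0.8]
finger_gap: 85.4
```

```bash
sed -i 's/go((593,13.2,150),0)/go((480,200,255),60)/' jarpos.py; python3 jarpos.py pics/j7.png;sed -i "s/pics.ov3/pics\/ov4/" ov.py; python3 ov.py
```

```text
t 10.05 p [594.3  14.4 259.8] jaw -0.1 F [ 1.  -1.6 -0.8] gap 85.4 q [-0.06  0.1   1.49 -0.    1.55 -0.06]
shift [ 185.5 -114.5    4.1] rot [ 0.005  0.003 -1.048]
scene 338 ztop 129.9 circ ((593.5614013671875, 16.04907989501953), 29.2623348236084) med [597.   16.  128.4]
(array([566.4, -11.4, 118.2]), array([623.3,  43.3, 130.9]))
top 14
```

View pics/ov4.png

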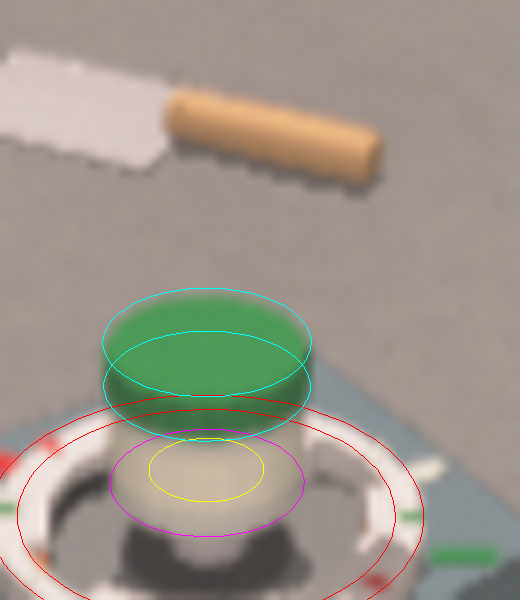

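Overlay ov4 shows the jar upright on the disc, with the lid ellipse at about (206,345) and the bottom edge near row 535, which matches a seat height of 84. Next is the guard.

>>> step_arm:
  increments:
    - [25, -15, 0, 0, 0, -0.13, 0]
    - [50, -30, 0, 0, 0, -0.26, 0]
    - [75, -45, 0, 0, 0, -0.39, 0]
    - [100, -60, 0, 0, 0, -0.52, 0]
    - [125, -76, 0, 0, 0, -0.65, 0]
    - [150, -92, 0, 0, 0, -0.78, 0]
    - [170, -105, 0, 0, 0, -0.91, 0]
    - [186, -114, 0, 0, 0, -1.05, 0]

```text
time_s: 10.95
eef_pos: [477.9, 201.7, 253.9]
orientation: [[-0.87, 0.493, -0.001], [0.493, 0.87, -0.0], [0.001, -0.0, -1.0]]
force: [1.2, -0.8, -0.8]
finger_gap: 85.6
```

```bash
python3 -c "
from h import *
go((498.3,326,200),91.8)"
```

```text
t 10.95 p [477.9 201.7 253.9] jaw 60.5 F [ 1.2 -0.8 -0.8] gap 85.6 q [ 0.3  -0.09  1.69  0.    1.54 -0.75]
shift [ 43.5 118.2  53.9] rot [-0.    -0.001 -0.547]
```

>>> step_arm:
  increments:
    - [10, 28, 8, 0, 0, -0.13, 0]
    - [20, 56, 18, 0, 0, -0.26, 0]
    - [32, 86, 30, 0, 0, -0.4, 0]
    - [43, 118, 45, 0, 0, -0.54, 0]
    - [43, 118, 54, 0, 0, -0.547, 0]
    - [43, 118, 54, 0, 0, -0.547, 0]
    - [43, 118, 54, 0, 0, -0.547, 0]

```text
time_s: 11.65
eef_pos: [500.5, 323.5, 200.1]
orientation: [[-1.0, -0.023, -0.001], [-0.023, 1.0, -0.001], [0.001, -0.001, -1.0]]
force: [-0.5, -0.3, -0.3]
finger_gap: 85.6
```

```bash
cat > two.py <<'E'
from h import *
from bench import *
S=snapshot('scene');T=snapshot('top');pickle.dump((S,T),open('two.pkl','wb'))
X=cloud(T)
hsv=cv2.cvtColor(T["pixels"],cv2.COLOR_BGR2HSV); m=cv2.inRange(hsv,(45,90,40),(85,255,255)).astype(bool)
M=(np.hypot(X[...,0]-593,X[...,1]-13)<45)&(X[...,2]>110)
print("jar top",X[M].mean(0),cv2.minEnclosingCircle(X[M][:,:2].astype(np.float32)))
for D in(S,T):
    X=cloud(D);M=(np.hypot(X[...,0]-593,X[...,1]-13)<75)&(X[...,2]>71)&(X[...,2]<77);P=X[M]
    r=np.hypot(P[:,0]-593,P[:,1]-13); print("collar",len(P),cv2.minEnclosingCircle(P[:,:2].astype(np.float32)))
E
python3 two.py; python3 -c "
from h import *
go((498.3,326,96),91.8)
S,T=pickle.load(open('two.pkl','rb'))
a=cv2.resize(S['pixels'][140:300,330:460],None,fx=3.5,fy=3.5);b=cv2.resize(T['pixels'][170:270,130:240],None,fx=4,fy=4)
h=max(a.shape[0],b.shape[0]);o=np.zeros((h,a.shape[1]+b.shape[1],3),np.uint8);o[:a.shape[0],:a.shape[1]]=a;o[:b.shape[0],a.shape[1]:]=b;o=cv2.resize(o,None,fx=.85,fy=.85);print(o.shape);cv2.imwrite('pics/g1.png',o)"
```

```text
jar top [593.82297644  14.40591834 129.03026468] ((593.9828491210938, 13.939299583435059), 28.452383041381836)
collar 436 ((593.7011108398438, 14.980097770690918), 61.59038162231445)
collar 471 ((592.9058227539062, 13.365303993225098), 60.61137771606445)
t 11.75 p [501.2 323.6 201.4] jaw 91.3 F [ 0.1  0.  -0.1] gap 85.6 q [ 0.49  0.14  1.55 -0.    1.45 -1.11]
shift [  3.    2.5 105.3] rot [ 0.     0.001 -0.008]
(476, 761, 3)
```

View pics/g1.png

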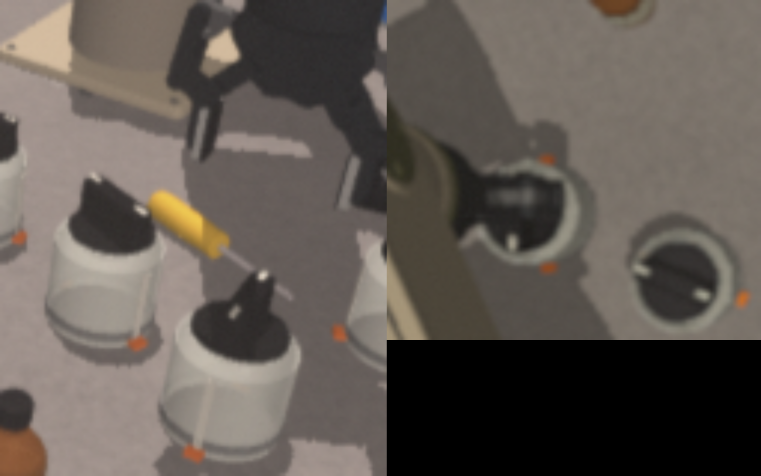

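>>> step_arm:
  increments:
    - [3, 2.5, 35, 0, 0, -0.008, 0]
    - [3, 2.5, 70, 0, 0, -0.008, 0]
    - [3, 2.5, 90, 0, 0, -0.008, 0]
    - [3, 2.5, 101, 0, 0, -0.008, 0]
    - [3, 2.5, 105, 0, 0, -0.008, 0]
    - [3, 2.5, 105, 0, 0, -0.008, 0]
    - [3, 2.5, 105, 0, 0, -0.008, 0]

```text
time_s: 12.45
eef_pos: [498.8, 327.2, 97.2]
orientation: [[-0.999, -0.033, 0.002], [-0.033, 0.999, 0.001], [-0.002, 0.001, -1.0]]
force: [0.3, -0.1, -0.4]
finger_gap: 85.2
```

```bash
python3 -c "
from h import *
go((498.3,326,96),91.8)"
```

```text
t 12.45 p [498.8 327.2  97.2] jaw 91.9 F [ 0.3 -0.1 -0.4] gap 85.2 q [ 0.49  0.23  1.65 -0.    1.26 -1.11]
shift [ 0.5 -1.1  1.2] rot [0.001 0.002 0.001]
```

Good. Close on the bar.

>>> step_arm:
  increments:
    - [0, -0.7, 0, 0, 0, 0, 0.5]
    - [0, -0.7, 0, 0, 0, 0, 0.8]
    - [0, -0.7, 0, 0, 0, 0, 1]
    - [0, -0.7, 0, 0, 0, 0, 1]
    - [0, -0.7, 0, 0, 0, 0, 1]
    - [0, -0.7, 0, 0, 0, 0, 1]
    - [0, -0.7, 0, 0, 0, 0, 1]
    - [0, -0.7, 0, 0, 0, 0, 1]

```text
time_s: 13.25
eef_pos: [497.8, 326.1, 95.4]
orientation: [[-0.999, -0.033, 0.0], [-0.033, 0.999, 0.0], [-0.0, 0.0, -1.0]]
force: [-0.8, -1.1, 1.4]
finger_gap: 16.7
```

>>> step_arm:
  increments:
    - [0, 0, 0, 0, 0, 0, 1]
    - [0, 0, 0, 0, 0, 0, 1]
    - [0, 0, 0, 0, 0, 0, 1]

```text
time_s: 13.55
eef_pos: [497.8, 326.1, 95.5]
orientation: [[-0.999, -0.033, 0.0], [-0.033, 0.999, 0.0], [-0.0, 0.0, -1.0]]
force: [-0.9, -0.2, 3.2]
finger_gap: 17.0
```

```bash
python3 -c "
from h import *
go((498.3,326,96),91.8)"
```

```text
t 13.55 p [497.8 326.1  95.5] jaw 91.9 F [-0.9 -0.2  3.2] gap 17.0 q [ 0.49  0.23  1.65 -0.    1.26 -1.11]
shift [-0.5 -0.1 -0.5] rot [0.    0.    0.002]
```

>>> step_arm:
  increments:
    - [0, 0, -5, 0, 0, 0, 1]
    - [0, 0, -20, 0, 0, 0, 1]
    - [0, 0, -50, 0, 0, 0, 1]
    - [0, 0, -85, 0, 0, 0, 1]
    - [0, 0, -120, 0, 0, 0, 1]
    - [0, 0, -142, 0, 0, 0, 1]
    - [0, 0, -150, 0, 0, 0, 1]
    - [0, 0, -150, 0, 0, 0, 1]

```text
time_s: 14.35
eef_pos: [498.3, 326.4, 247.2]
orientation: [[-0.999, -0.033, 0.003], [-0.033, 0.999, 0.001], [-0.003, 0.001, -1.0]]
force: [-0.7, -0.6, -1.2]
finger_gap: 17.0
```

```bash
python3 -c "
from h import *
go((592.9,13.4,245),72.1)"
```

```text
t 14.35 p [498.3 326.4 247.2] jaw 91.9 F [-0.7 -0.6 -1.2] gap 17.0 q [ 0.49  0.11  1.5   0.    1.53 -1.11]
shift [ -84.1 -316.     2. ] rot [0.002 0.002 0.346]
```

>>> step_arm:
  increments:
    - [-7, -25, 0, 0, 0, 0.03, 1]
    - [-18, -70, 0, 0, 0, 0.08, 1]
    - [-30, -115, 0, 0, 0, 0.13, 1]
    - [-43, -160, 0, 0, 0, 0.18, 1]
    - [-55, -205, 0, 0, 0, 0.23, 1]
    - [-67, -250, 0, 0, 0, 0.28, 1]
    - [-78, -292, 0, 0, 0, 0.32, 1]
    - [-84, -316, 0, 0, 0, 0.346, 1]

```text
time_s: 15.15
eef_pos: [591.5, 9.6, 242.7]
orientation: [[-0.95, 0.312, -0.004], [0.312, 0.95, -0.001], [0.003, -0.002, -1.0]]
force: [0.7, 0.3, -0.9]
finger_gap: 17.0
```

>>> step_arm:
  increments:
    - [0, 0, 0, 0, 0, 0, 1]
    - [0, 0, 0, 0, 0, 0, 1]
    - [0, 0, 0, 0, 0, 0, 1]

```text
time_s: 15.45
eef_pos: [591.4, 14.0, 244.0]
orientation: [[-0.952, 0.307, -0.002], [0.307, 0.952, 0.001], [0.002, -0.0, -1.0]]
force: [0.5, 0.8, -0.8]
finger_gap: 16.8
```

```bash
cat > gov.py <<'E'
from h import *
from bench import *
import sys
go((592.9,13.4,245),72.1)
s=read_state();p=np.array(s["eef_pos"]);R=np.array(s["orientation"])
S=snapshot('scene')
f=5;u0,v0,u1,v1=205,100,325,250
im=cv2.resize(S['pixels'][v0:v1,u0:u1],None,fx=f,fy=f,interpolation=cv2.INTER_CUBIC)
a=np.linspace(0,2*np.pi,100)
def pl(P,col,cl=True):
    q=(proj(S,np.array(P))-[u0,v0]+.5)*f-.5
    cv2.polylines(im,[q.round().astype(int)],cl,col,1)
def circ(c,r,z,col): pl(np.stack([c[0]+r*np.cos(a),c[1]+r*np.sin(a),z+0*a],1),col)
m=(592.9,13.4)
circ(m,61,74,(0,0,255))
ang=np.arctan2(R[1,1],R[0,1])-np.pi/2
rz=p[2]-95.5
circ(p,42,rz,(255,0,255));circ(p,42,rz+80,(255,255,0))
for sg in(0,np.pi):
    c=np.cos(ang+sg);d=np.sin(ang+sg)
    pl([[p[0]+x*c-y*d,p[1]+x*d+y*c,rz+2.5] for x,y in((42,-6),(50,-6),(50,6),(42,6))],(0,255,0))
    pl([[p[0]+x*c-y*d,p[1]+x*d+y*c,60] for x,y in((62,-2),(84,-2),(84,2),(62,2))],(0,255,0))
print("rim z",rz,"ang",np.degrees(ang))
cv2.imwrite(sys.argv[1],im)
E
python3 gov.py pics/g2.png
```

```text
t 15.45 p [591.4  14.  244. ] jaw 72.1 F [ 0.5  0.8 -0.8] gap 16.8 q [-0.06  0.11  1.51  0.    1.53 -1.32]
shift [-1.6 -0.1 -1. ] rot [-0.    -0.002  0.001]
rim z 148.5483567825619 ang -17.857564064264388
```

View pics/g2.png

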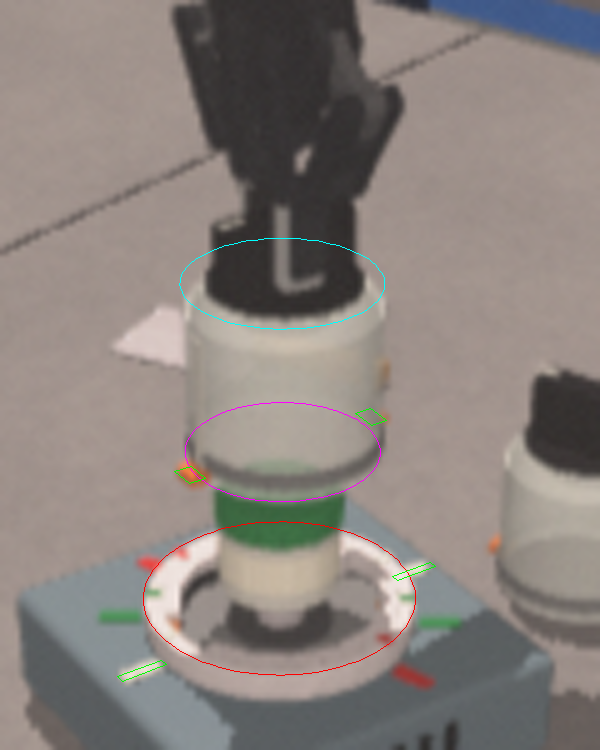

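>>> step_arm:
  increments:
    - [-1.9, -0.6, 15, 0, 0, 0, 1]
    - [-1.9, -0.6, 35, 0, 0, 0, 1]
    - [-1.9, -0.6, 52, 0, 0, 0, 1]
    - [-1.9, -0.6, 62, 0, 0, 0, 1]
    - [-1.9, -0.6, 66, 0, 0, 0, 1]
    - [-1.9, -0.6, 66, 0, 0, 0, 1]
    - [-1.9, -0.6, 66, 0, 0, 0, 1]

```text
time_s: 16.2
eef_pos: [594.2, 12.0, 180.1]
orientation: [[-0.952, 0.307, 0.001], [0.307, 0.952, -0.0], [-0.001, 0.0, -1.0]]
force: [0.6, -0.3, -1.5]
finger_gap: 16.8
```

```bash
python3 gov.py pics/g3.png
```

```text
t 16.2 p [594.2  12.  180.1] jaw 72.1 F [ 0.6 -0.3 -1.5] gap 16.8 q [-0.07  0.15  1.58  0.    1.41 -1.32]
shift [  1.6   1.  -64.9] rot [ 0.     0.001 -0.   ]
rim z 84.61244635515294 ang -17.906911007191393
```

View pics/g3.png

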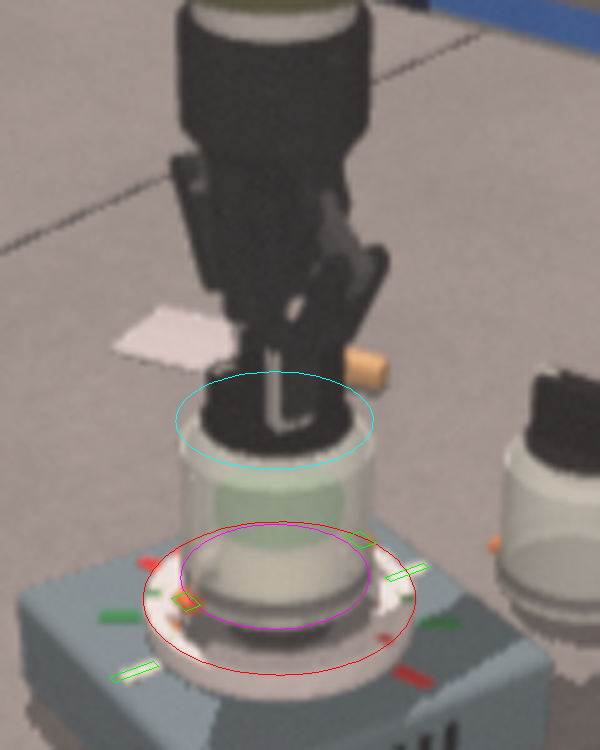

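>>> step_arm:
  increments:
    - [1.5, 1, 0, 0, 0, 0, 1]
    - [1.5, 1, 5, 0, 0, 0, 1]
    - [1.5, 1, 9, 0, 0, 0, 1]
    - [1.5, 1, 12, 0, 0, 0, 1]
    - [1.5, 1, 14, 0, 0, 0, 1]
    - [1.5, 1, 14, 0, 0, 0, 1]

```text
time_s: 16.85
eef_pos: [592.3, 13.2, 164.7]
orientation: [[-0.951, 0.308, -0.001], [0.308, 0.951, 0.0], [0.001, -0.0, -1.0]]
force: [1.0, 0.4, -1.7]
finger_gap: 16.9
```

```bash
python3 gov.py pics/g4.png
```

```text
t 16.85 p [592.3  13.2 164.7] jaw 72.1 F [ 1.   0.4 -1.7] gap 16.9 q [-0.06  0.16  1.6  -0.    1.38 -1.32]
shift [ -0.4   0.3 -80.3] rot [-0.    -0.001 -0.   ]
rim z 69.16889467987065 ang -17.923001135324473
```

View pics/g4.png

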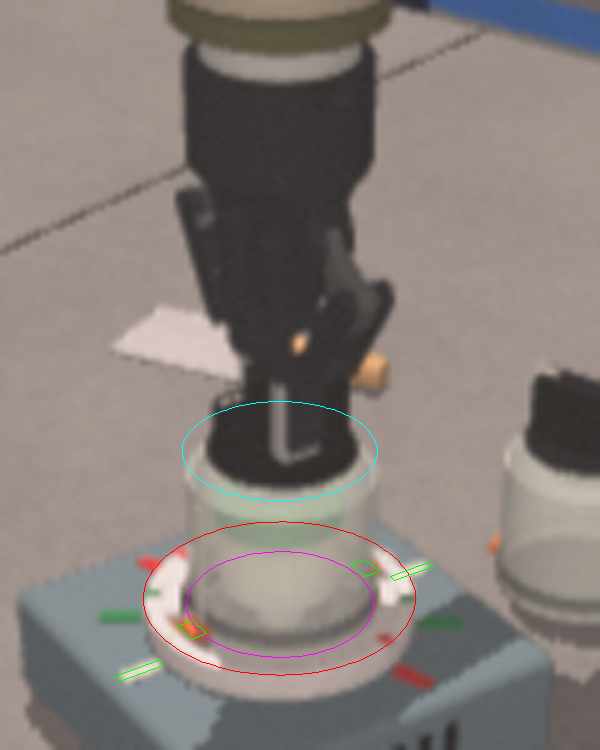

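>>> step_arm:
  increments:
    - [0, 0, 2, 0, 0, 0, 1]
    - [0, 0, 4, 0, 0, 0, 1]
    - [0, 0, 6, 0, 0, 0, 1]
    - [0, 0, 7, 0, 0, 0, 1]
    - [0, 0, 7, 0, 0, 0, 1]
    - [0, 0, 7, 0, 0, 0, 1]

```text
time_s: 17.5
eef_pos: [592.6, 13.3, 158.3]
orientation: [[-0.951, 0.308, -0.0], [0.308, 0.951, 0.0], [0.0, -0.0, -1.0]]
force: [-0.7, 0.1, -1.5]
finger_gap: 17.1
```

>>> step_arm:
  increments:
    - [0, 0, 0.5, 0, 0, 0, 1]
    - [0, 0, 1, 0, 0, 0, 1]
    - [0, 0, 1, 0, 0, 0, 1]
    - [0, 0, 1, 0, 0, 0, 1]

```text
time_s: 17.9
eef_pos: [592.6, 13.2, 157.3]
orientation: [[-0.951, 0.308, -0.0], [0.308, 0.951, 0.0], [0.0, -0.0, -1.0]]
force: [0.2, 0.6, -2.0]
finger_gap: 17.1
```

>>> step_arm:
  increments:
    - [0, 0, 0.5, 0, 0, 0, 1]
    - [0, 0, 1, 0, 0, 0, 1]
    - [0, 0, 1, 0, 0, 0, 1]

```text
time_s: 18.2
eef_pos: [592.6, 13.2, 156.2]
orientation: [[-0.951, 0.308, -0.0], [0.308, 0.951, 0.0], [0.0, -0.0, -1.0]]
force: [0.2, 0.9, -1.7]
finger_gap: 17.1
```

>>> step_arm:
  increments:
    - [0, 0, 0.5, 0, 0, 0, 1]
    - [0, 0, 1, 0, 0, 0, 1]
    - [0, 0, 1, 0, 0, 0, 1]

```text
time_s: 18.5
eef_pos: [592.7, 13.2, 155.5]
orientation: [[-0.951, 0.308, 0.0], [0.308, 0.951, -0.0], [-0.0, -0.0, -1.0]]
force: [0.1, -0.7, 0.1]
finger_gap: 16.9
```

>>> step_arm:
  increments:
    - [0, 0, 0.5, 0, 0, 0, 1]
    - [0, 0, 0.7, 0, 0, 0, 1]
    - [0, 0, 0.7, 0, 0, 0, 1]

```text
time_s: 18.8
eef_pos: [592.9, 13.1, 155.5]
orientation: [[-0.951, 0.308, 0.001], [0.308, 0.951, -0.0], [-0.001, -0.0, -1.0]]
force: [-3.1, -0.6, 4.3]
finger_gap: 17.1
```

```bash
python3 gov.py pics/g5.png; python3 -c "
from bench import *;print(read_state()['moment'])"
```

```text
t 18.8 p [592.9  13.1 155.5] jaw 72.1 F [-3.1 -0.6  4.3] gap 17.1 q [-0.06  0.17  1.61 -0.    1.37 -1.32]
shift [ -0.    0.3 -89.5] rot [-0.     0.001 -0.   ]
rim z 59.95276801231728 ang -17.926067701739978
[-0.04957401  0.5199019   0.02635175]
```

View pics/g5.png

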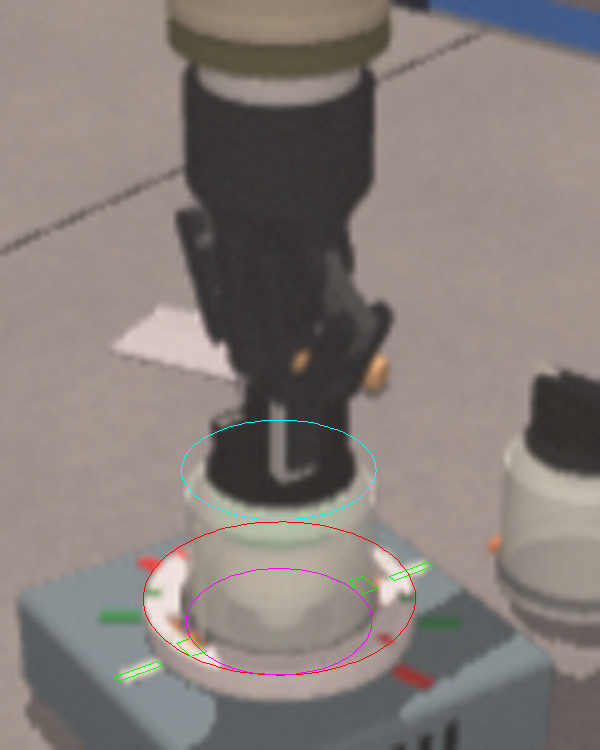

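>>> step_arm:
  increments:
    - [0, 0, 0, 0, 0, 0.04, 1]
    - [0, 0, 0, 0, 0, 0.09, 1]
    - [0, 0, 0, 0, 0, 0.14, 1]
    - [0, 0, 0, 0, 0, 0.19, 1]
    - [0, 0, 0, 0, 0, 0.24, 1]
    - [0, 0, 0, 0, 0, 0.29, 1]
    - [0, 0, 0, 0, 0, 0.3, 1]
    - [0, 0, 0, 0, 0, 0.3, 1]

```text
time_s: 19.65
eef_pos: [592.9, 13.0, 155.4]
orientation: [[-0.818, 0.575, 0.001], [0.575, 0.818, -0.0], [-0.001, 0.0, -1.0]]
force: [-2.2, -1.1, 5.4]
finger_gap: 17.0
```

```bash
python3 gov.py pics/g6.png; python3 -c "
from bench import *;print(read_state()['moment'])"
```

```text
t 19.65 p [592.9  13.  155.4] jaw 54.9 F [-2.2 -1.1  5.4] gap 17.0 q [-0.06  0.17  1.61 -0.    1.37 -1.02]
shift [  0.1   0.3 -89.6] rot [-0.     0.001 -0.301]
rim z 59.9166562331132 ang -35.12530415147176
[-0.13777472  0.43477637  0.16894285]
```

View pics/g6.png

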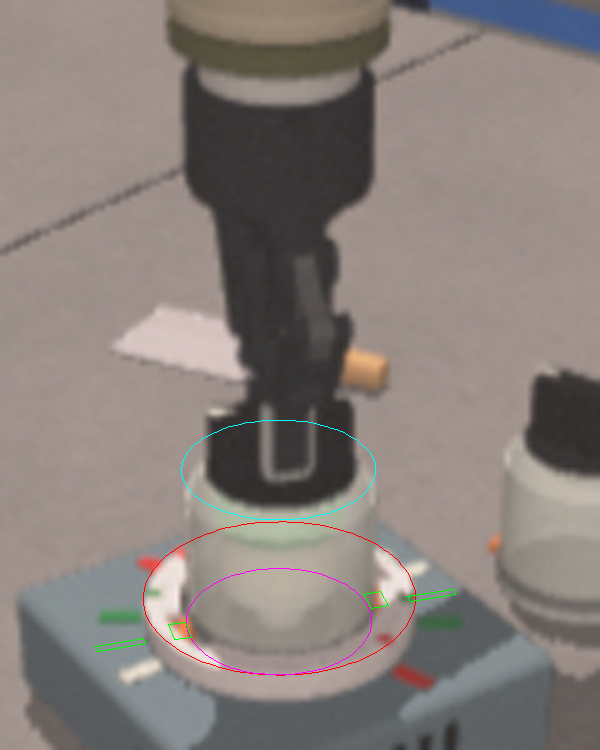

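The moment about z is now about 0.17 N m, so the lugs are pushing against the dogs. I'll continue to the green marks.

>>> step_arm:
  increments:
    - [0, 0, 0, 0, 0, 0.05, 1]
    - [0, 0, 0, 0, 0, 0.1, 1]
    - [0, 0, 0, 0, 0, 0.15, 1]
    - [0, 0, 0, 0, 0, 0.2, 1]
    - [0, 0, 0, 0, 0, 0.25, 1]
    - [0, 0, 0, 0, 0, 0.29, 1]
    - [0, 0, 0, 0, 0, 0.315, 1]
    - [0, 0, 0, 0, 0, 0.315, 1]

```text
time_s: 20.5
eef_pos: [592.8, 12.8, 155.5]
orientation: [[-0.599, 0.801, 0.0], [0.801, 0.599, -0.001], [-0.001, -0.0, -1.0]]
force: [-3.8, -1.2, 5.2]
finger_gap: 17.1
```

>>> step_arm:
  increments:
    - [0, 0, 0, 0, 0, 0, 1]
    - [0, 0, 0, 0, 0, 0, 1]
    - [0, 0, 0, 0, 0, 0, 1]
    - [0, 0, 0, 0, 0, 0, 1]

```text
time_s: 20.9
eef_pos: [592.8, 12.8, 155.5]
orientation: [[-0.6, 0.8, 0.0], [0.8, 0.6, -0.001], [-0.001, -0.0, -1.0]]
force: [-3.5, -2.8, 6.7]
finger_gap: 17.2
```

```bash
python3 gov.py pics/g7.png; python3 -c "
from bench import *;print(read_state()['moment'])
import cv2
T=snapshot('top');S=snapshot('scene')
cv2.imwrite('pics/g8.png',cv2.resize(T['pixels'][150:250,235:330],None,fx=6,fy=6,interpolation=cv2.INTER_CUBIC))
cv2.imwrite('pics/g9.png',cv2.resize(S['pixels'][160:260,205:325],None,fx=6,fy=6,interpolation=cv2.INTER_CUBIC))"
```

```text
t 20.9 p [592.8  12.8 155.5] jaw 36.8 F [-3.5 -2.8  6.7] gap 17.2 q [-0.06  0.17  1.61 -0.    1.37 -0.71]
shift [  0.3   0.5 -89.5] rot [-0.     0.001 -0.615]
rim z 59.95704957689426 ang -53.15872099861507
[-0.38579516  0.68213542  0.13723553]
```

View pics/g7.png

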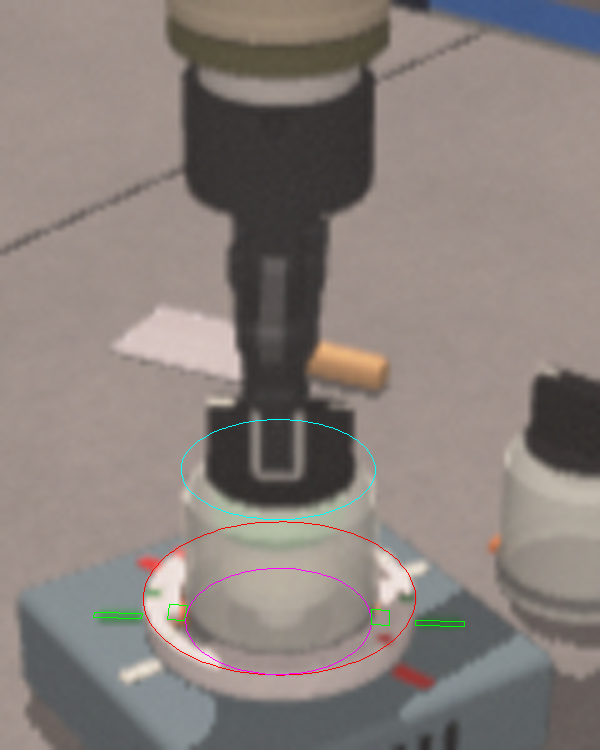

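View pics/g9.png

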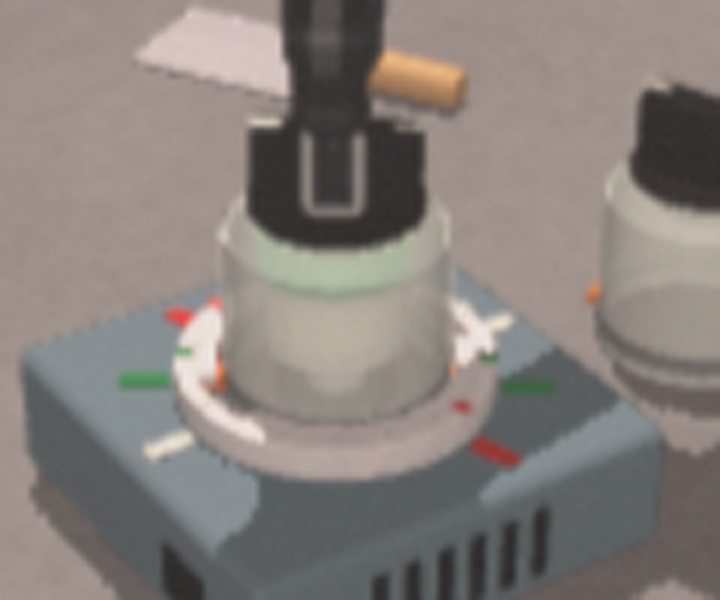

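The last pictures show the guard home, with its lugs and bar in line with both green marks at (145,380) and (525,386). The grip is firm and the readings are steady.

```bash
python3 -c "
from bench import *
print(job_done()); s=read_state(); print(s['time_s'],s['eef_pos'],s['force'],s['moment'],s['finger_gap'])"
```

```text
the job is handed in; nothing more can be done
None
the job is handed in; nothing more can be done
```

I set the green-lidded jar on the drive disc and let go. Then I lowered the guard that started farthest from the base (585 mm) over it and turned it clockwise to the green jog marks. I handed the job in at about 21 s, still gripping the guard and holding it against its spring. `job_done()` gives no verdict, so these are my own last checks:

- **Jar:** Before the guard went on, the jar looked upright. It stood about 1 mm off the drive axis by the top camera, at about seat height (lid top about 130 mm above the bench). I did not measure it again once it was covered.
- **Guard:** The bar had turned 35.2° from the gaps. The rim was about 60 mm above the bench, level with the deck. In the scene picture the bar and lugs line up with both green marks.
- **Grip and force:** The jaws were closed on the bar at 17 mm, with about 7 N pressing down and 3–4 N sideways. The spring moment was about 0.14–0.17 N m, close to what the ring should give. I could not read the jog ring itself, and I turned no further than the green marks.
- **Bystanders:** I did not measure their positions at the end. Nothing showed an unexpected contact.

One disagreement: the two cameras and the arm readings differed by up to about 2 mm on the mixer's axis. I used a value in between. The guard went down without touching the collar until it met the deck.

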